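# Turn the upturned sample tray over beneath the low riser shelf

## Task

The orange sample tray has been left mouth down under the low plywood shelf. Take it by its black handle sleeve and turn it over sideways, away from the side its handle is on, so that it lies flat on the worktop mouth up, ready to be filled, its rear part still under the board between the shelf's legs. Do it in place without drawing the tray out from under the shelf, lay it down gently instead of letting it fall over, and leave the jars and the other things where they stand.

Things in the scene. Friction and masses are not known exactly. Their poses are not given: they have to be found in the camera images.
- tray_center (a point): Centre (half-way up) of the loose orange tray, an open box 150 mm (its x) by 84 (y) by 36 (z), walls 3, about 0.33 kg; 18 mm above the worktop when the tray lies flat. The tray's z axis points out of its closed underside: up at the start (mouth down), down when turned over. Its x axis points away from the robot, into the shelf; y to the robot's left at the start.
- tray_handle (a point): Middle of the black round handle sleeve, 12 mm thick, 104 long, along the tray's x on its -y side (robot's right at the start), half-way up (18 mm) and 80 mm from the tray's centre. 32 mm clear gap to the wall; thin steel end rods at x = -60 and +60 mm. The sleeve spins freely on its rod, so the hand that holds it need not turn with the tray. Axes as tray_center.
- tray_edge (a point): Middle of the tray's long rim edge away from the handle, on the worktop, 42 mm from the tray's centre (+y). Rolled over, the tray turns about this edge first, then stands stably on its 36 mm high side wall, sleeve axis 122 mm up; then about that wall's other long edge, 36 mm further on; it ends 120 mm from where it lay, handle at the robot's left. Axes as tray_center.
- riser: Low fixed shelf: plywood board 150 mm deep (its x), 440 wide (y), 16 thick, lower face 190 mm above the worktop, on dark steel legs at both ends, 420 mm clear between; open front and back. Origin on the worktop under the board's middle, x away from the robot. The tray starts right of its centre with bare worktop to the left to roll on to, and half to two thirds of its length under the board.
- riser_front (a point): Middle of the lower front edge of the shelf's board, 190 mm high; axes as riser. Only the 30 to 60 mm of the sleeve nearest the robot stand out in front of this edge. A vertical hand on the rising sleeve would meet the board; one tilted 25 to 35 degrees, fingers pointing forward and down from the robot's side, holding the sleeve 25 to 40 mm nearer the robot than its middle, clears it.
- jar_yellow: yellow-banded sample jar with white lid, 48 mm wide, 66 mm high, standing on top of the shelf; origin under its middle
- jar_blue: blue-banded sample jar with white lid, 48 mm wide, 66 mm high, standing on top of the shelf; origin under its middle
- label_roll: white roll of labels standing on end, 69 mm across, 50 mm high, on the worktop left of the shelf; origin under its middle
- tape_measure: blue pocket tape measure, 36x74x63 mm, front left of the worktop; origin under its middle
- mouse: black computer mouse, 115x62x37 mm, front right of the worktop; origin under its middle

How it is judged:
At the end, for the whole second after the job is handed in: The tray lies flat on the worktop mouth up (within 6 degrees, its centre less than 23 mm high), at rest, between the shelf's legs (centre within 165 mm of the shelf's middle) with its rear part under the board (centre at most 50 mm in front of the board's front edge and at most 95 mm behind it) (angle between tray_center's own z axis and vertical above 3.04 rad and height (world z) of tray_center below 0.023 m and x of tray_center in the frame of riser between -0.125 and 0.02 m and y of tray_center in the frame of riser between -0.165 and 0.165 m and linear speed of tray below 0.02 m/s and angular speed of tray below 0.1 rad/s); the robot touches nothing.
It fails at once if the tray is drawn out from under the shelf (its centre more than 60 mm in front of the board's front edge) (x of tray_center in the frame of riser below -0.135 m).
It fails at once if the tray is let fall over (it turns faster than 8 rad/s) (angular speed of tray above 8 rad/s).
It fails at once if a jar, the label roll, the tape measure or the mouse is shifted by more than 25 mm (distance of any of jar_yellow, jar_blue, label_roll, tape_measure, mouse from where it was at the start of the episode above 0.025 m).
It also fails if it takes over 48 s, if anything falls off the work surface, if the arm or the gripper's body presses on something with over 40 N, if the wrist force passes 120 N, or if a joint passes its speed limit or range.

## Robot

A 6-joint arm with a two-finger parallel gripper is mounted at the origin on a cart in front of the work surface, level with it; the furniture and walls round the work are solid. World frame = base frame: x ahead of the robot, y to its left, z up, the work surface at z = 0. Lengths are in m, angles in rad, forces in N, time in s.
With the tool pointing down it reaches from about 0.275 to 0.725 m from the base axis. Payload 15.9 kg.
Tool frame: the origin (TCP) lies on the front face of the gripper's body, between the roots of the fingers; the fingertips stand 73 mm ahead of it and the grasp point (between the pads) lies 54 mm ahead of it; z points along the fingers, y is the line along which they close (so a half turn about z gives the same grasp; the last joint's range is limited). The gripper opens to 85 mm and grips with 20 to 120 N. Pads are 22 mm wide; open, the fingers measure 114 mm over their backs; the gripper's body (76 mm by 85 mm) begins 54 mm behind the grasp point. The pads swing forward as they close: fully open they stand 13 mm farther back than shut.
Start: joints at [1.284, 0.213, -0.034, 1.323, 0, 1.571], TCP at [0.141, 0.48, 0.304] pointing down, gripper open.
Joint ranges: [-2.98, 2.98], [-0.74, 1.72], [-1.14, 1.35], [-2.1, 2.04], [-1.57, 1.44], [-3.14, 3.14]. Speed limits (rad/s): [1.89, 1.89, 2.39, 2.57, 3.14, 3.14].

## Interface

Orientations are given as a unit quaternion [w, x, y, z].
In Python, from plant import manip gives the robot as it stands. The module is installed in compiled form; this text tells all that it offers.
- The arm moves only by the tool jog_arm, never from a script. Its argument "motion" is a list of rows, each a list of 3 entries, a list of its own where there are three numbers: the shift along the tool's x, y, z in mm, then the turn about the tool's z in rad, then the opening, from 0 (shut) to 1 (fully open). A call has 1 to 12 rows; each row shifts and turns the commanded pose from where the row before left it, along the tool's axes as they then stand; what a row does not reach is not made up. A row lasts 1/8 s, in which the tool goes at most 62.5 mm and 10.7 degrees, less where a joint would pass 70% of its speed; a pose out of reach is approached as far as the arm can. A call with a gripper value outside its range is refused whole. The fingers move at their own pace and stop on an object; "force" is the grip in N (left out, the last holds). Time passes only in rows, so rows that do not move let the fingers close. It gives the time, the measured TCP pose, the force, the opening and the grip force at its end, in the units of the state.
- manip.get_state(): the state, without advancing time (a new reading comes with each control period).
- manip.snapshot(name): name is "scene" or "top" or "wrist"; returns the picture (384x512x3 uint8, blue, green, red); there is no depth.
- manip.calibration(name): a dict with "intrinsics" (3x3 intrinsics, pixels), "distortion" ([k1, k2, p1, p2, k3] as OpenCV has them; the pictures are not rectified), "cam_to_world" (4x4, takes a point from camera to world coordinates). Camera axes: x right, y up, looking along -z (the intrinsics and any distortion apply to the point x, -y, -z); pixel columns grow to the right and rows downward; lengths in m; the calibration is good to about 2 mm. A picture is of the moment at which its call begins: read the wrist's pose just before it. calibration takes no time and is no camera call; for the wrist camera it gives the pose at the moment of the call.
- manip.sign_off(): hands the job in; it is judged then, once.
The state is a dict: "t": time; "q": joint angles; "qd": joint speeds; "joint_torque": joint torques, N m; "tool_pos": TCP position; "tcp_rot": TCP orientation; "contact_force": force on the tool from outside, world axes, zero at the start; "moment": the same for the moment, N m; "width": finger opening in m; "grasp_force": force on a finger pad.
Only numpy, scipy, OpenCV 4.12 (cv2) and the standard library are available. Lean on these libraries where they do the work, as an engineer would, in place of code of your own. Each camera call takes 0.05 s, during which the arm holds its last target. There are 200 camera calls.

## Working session

There is one attempt and no reset: what is moved stays moved. The work goes in short steps, Python scripts to look and compute and a tool call to move; the robot and the scene stay as the last step left them, time stands still between calls to the robot, and variables do not carry over. Pictures are saved under pics/ and viewed, at most 10 in all, crops included, and the job is handed in when it is done.

Besides the shell and the picture viewer there is one more tool, called after ">>>" as name(argument=value, ...), one argument or row to a line, values as JSON. jog_arm: Moves the arm, as the interface text tells. Its arguments: {"type":"object","properties":{"motion":{"type":"array","items":{"type":"array"}},"force":{"type":"number"}},"required":["motion"]}

```bash
mkdir -p pics
python3 - <<'E'
from plant import manip
import cv2
for n in("scene","top"):
    cv2.imwrite(f"pics/{n}0.png",cv2.resize(manip.snapshot(n),None,fx=1.5,fy=1.5,interpolation=cv2.INTER_CUBIC))
s=manip.get_state();print(s['t'],s['tool_pos'],s['tcp_rot'])
E
```

```text
0.1 [0.14136403 0.4793655  0.303457  ] [-7.61730023e-05  1.42903124e-01  9.89736554e-01 -4.95605436e-04]
```

View pics/scene0.png

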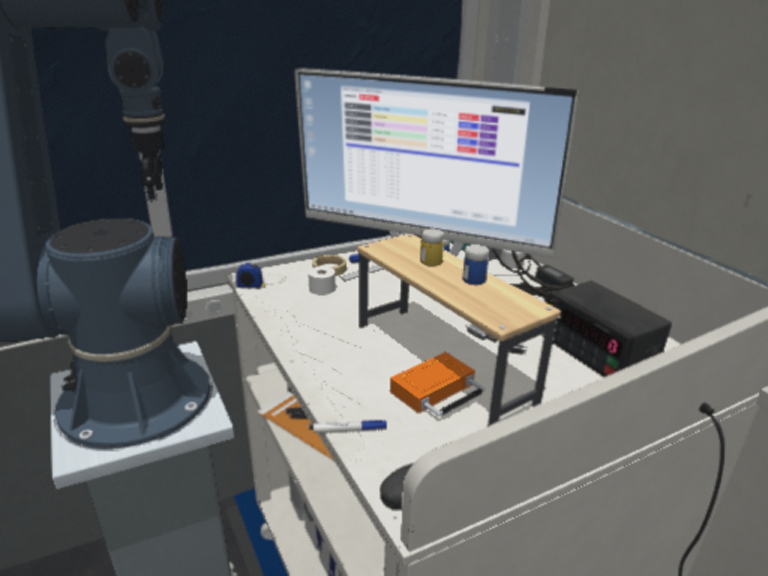

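View pics/top0.png

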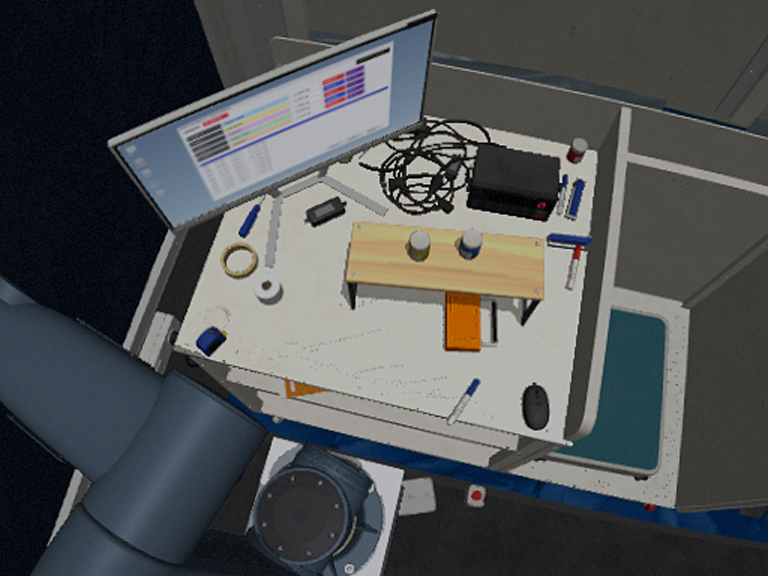

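The scene shows the orange tray with its sleeve to the right, at about (432,380) in the scene view and (463,320) in the top view. I'll enlarge both.

Run:
```python
from plant import manip
import cv2
a=manip.snapshot("top")[140:245,225:370];cv2.imwrite("pics/topc.png",cv2.resize(a,None,fx=5,fy=5,interpolation=cv2.INTER_CUBIC))
a=manip.snapshot("scene")[150:290,230:380];cv2.imwrite("pics/scc.png",cv2.resize(a,None,fx=4,fy=4,interpolation=cv2.INTER_CUBIC))
```

```text
(no output)
```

View pics/topc.png

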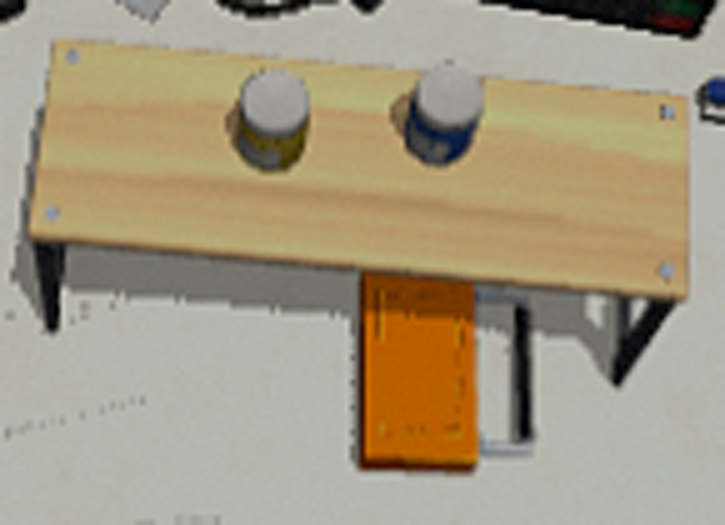

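View pics/scc.png

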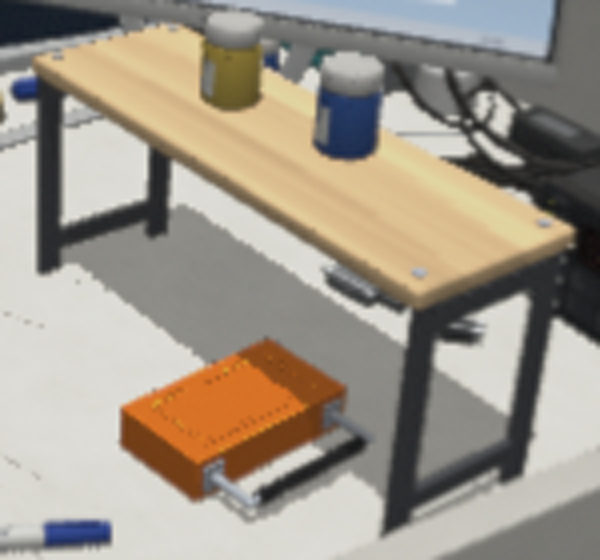

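```bash
cat > h.py <<'E'
from plant import manip
import cv2,numpy as np
from scipy.optimize import least_squares
def proj(n,P,c=None):
    c=c or manip.calibration(n);T=np.linalg.inv(np.array(c["cam_to_world"]))
    p=np.asarray(P,float)@T[:3,:3].T+T[:3,3];p=p*[1,-1,-1]
    return cv2.projectPoints(p,np.zeros(3),np.zeros(3),np.array(c["intrinsics"]),np.array(c["distortion"],float))[0][:,0]
def place(v,P):
    P=np.array(P,float);a=v[2];R=np.array([[np.cos(a),-np.sin(a)],[np.sin(a),np.cos(a)]])
    return np.c_[P[:,:2]@R.T+v[:2],P[:,2]]
def fit(obs,x0):
    f=lambda v:np.concatenate([(proj(n,place(v,P))-px).ravel() for n,P,px in obs])
    r=least_squares(f,x0,loss='soft_l1');return r.x,f(r.x).reshape(-1,2)
E
python3 - <<'E'
from h import *
T=lambda a:(np.array(a)+.5)/5-.5+[225,140]
S=lambda a:(np.array(a)+.5)/4-.5+[230,150]
tr=[("scene",[[-.075,.042,.036],[-.075,-.042,.036],[.075,-.042,.036],[.075,.042,.036],[-.075,.042,0],[-.075,-.042,0],[-.052,-.08,.018],[.052,-.08,.018]],
 S([[121,408],[197,462],[345,385],[267,339],[122,447],[197,500],[258,495],[365,438]])),
 ("top",[[-.075,.042,.036],[-.075,-.042,.036],[-.052,-.08,.018]],T([[360,462],[477,462],[522,440]]))]
v,r=fit(tr,[.55,-.2,0]);print("tray",v.round(4));print(r.round(1).tolist())
for o in tr: print(fit([o],[.55,-.2,0])[0].round(4))
h=place(v,[[0,-.08,.018],[-.03,-.08,.018]]);print("handle",h.round(4))
b=[("top",[[.075,.22,.206],[-.075,.22,.206],[.075,-.22,.206],[-.075,-.22,.206],[-.075,-.22,.19]],T([[53,40],[30,232],[688,95],[686,290],[686,299]])),
("scene",[[-.075,.22,.206],[-.075,-.22,.206],[.075,-.22,.206],[-.075,-.22,.19]],S([[35,62],[420,292],[573,232],[420,305]]))]
w,r=fit(b,[.65,-.1,0]);print("riser",w.round(4));print(r.round(1).tolist())
for o in b: print(fit([o],[.65,-.1,0])[0].round(4))
E
```

```text
tray [ 0.534  -0.2195  0.2064]
[[-0.5, -0.8], [-0.0, -0.1], [0.3, -0.1], [-0.1, -0.9], [-1.1, -0.5], [-0.7, 0.7], [-0.1, 0.5], [-1.1, 0.6], [1.1, -1.9], [0.9, -1.3], [1.2, -1.2]]
[ 0.5349 -0.2199  0.2141]
[ 0.5267 -0.2154  0.2282]
handle [[ 0.5504 -0.2978  0.018 ]
 [ 0.521  -0.304   0.018 ]]
riser [ 0.6    -0.1482  0.1444]
[[0.2, -1.1], [-0.4, 0.3], [0.5, -1.5], [1.4, 0.0], [0.2, -0.0], [-2.5, -1.8], [-0.3, -0.2], [0.9, -1.8], [-1.1, 2.1]]
[ 0.5986 -0.1473  0.1437]
[ 0.604  -0.15    0.1283]
```

>>> jog_arm(
  motion=[
    [[-50, -36, 0], 0, 1],
    [[-50, -36, 0], 0, 1],
    [[-50, -36, 0], 0, 1],
    [[-50, -36, 0], 0, 1],
    [[-50, -36, 0], 0, 1],
    [[-50, -36, 0], 0, 1],
    [[-50, -36, 0], 0, 1],
    [[-50, -36, 0], 0, 1],
    [[0, 0, 0], -0.165, 1],
    [[0, 0, 0], -0.165, 1],
    [[0, 0, 0], -0.165, 1],
  ],
)

```text
t: 1.58
tool_pos: [0.4436, 0.0899, 0.3037]
tcp_rot: [-0.0, -0.106, 0.994, -0.0]
contact_force: [-0.2, -0.2, 0.3]
width: 0.0854
grasp_force: 0.0
```

```bash
python3 -c "
from plant import manip
s=manip.get_state();print(s['t'],s['q'],s['tool_pos'],s['tcp_rot'])"
```

```text
1.575 [ 1.99859052e-01  1.15955131e-01 -1.51250006e-01  1.30401121e+00
  1.78834434e-05 -1.30884225e-02] [0.4436416  0.08986994 0.30371359] [-2.09927495e-04 -1.06272671e-01  9.94337003e-01 -1.06804795e-05]
```

>>> jog_arm(
  motion=[
    [[0, 0, -60], 0, 1],
    [[0, 0, -60], 0, 1],
    [[0, 0, -60], 0, 1],
    [[0, 0, -60], 0, 1],
    [[0, 0, -60], 0, 1],
    [[0, 0, -60], 0, 1],
    [[0, 0, -60], 0, 1],
    [[0, 0, -60], 0, 1],
  ],
)

```text
t: 2.58
tool_pos: [0.3981, 0.0809, 0.6278]
tcp_rot: [0.075, -0.104, 0.992, 0.007]
contact_force: [1.1, 0.3, 0.0]
width: 0.0853
grasp_force: 0.0
```

```bash
python3 -c "
from plant import manip
s=manip.get_state();print(s['t'],s['q'],s['tool_pos'],s['tcp_rot'])"
```

```text
2.575 [ 2.00534782e-01  1.36939982e-01  7.53047272e-01  2.03599806e+00
 -1.45823483e-05 -7.66128346e-03] [0.39812256 0.0809215  0.62779193] [ 0.07503165 -0.10361393  0.99175694  0.00725102]
```

>>> jog_arm(
  motion=[
    [[20, 0, -50], 0, 1],
    [[20, 0, -50], 0, 1],
    [[20, 0, -50], 0, 1],
    [[20, 0, -50], 0, 1],
  ],
)

```text
t: 3.08
tool_pos: [0.2798, 0.0563, 0.6735]
tcp_rot: [0.14, -0.103, 0.985, 0.013]
contact_force: [0.7, 0.4, -0.1]
width: 0.0856
grasp_force: 0.0
```

```bash
python3 -c "
from plant import manip
s=manip.get_state();print(s['t'],s['q'],s['tool_pos'],s['tcp_rot'])"
```

```text
3.075 [ 1.98094888e-01 -1.32615237e-01  6.14990489e-01  2.03605482e+00
  5.29255041e-04 -1.00113365e-02] [0.27983226 0.05630118 0.67347715] [ 0.14005882 -0.10286918  0.98469281  0.0134735 ]
```

>>> jog_arm(
  motion=[
    [[20, 0, -50], 0, 1],
    [[20, 0, -50], 0, 1],
    [[20, 0, -50], 0, 1],
    [[20, 0, -50], 0, 1],
  ],
)

```text
t: 3.58
tool_pos: [0.1749, 0.0347, 0.6934]
tcp_rot: [0.207, -0.102, 0.973, 0.02]
contact_force: [-0.3, -0.0, -0.5]
width: 0.0853
grasp_force: 0.0
```

```bash
python3 -c "
from plant import manip
s=manip.get_state();print(s['t'],s['q'],s['tool_pos'],s['tcp_rot'])"
```

```text
3.575 [ 1.93828577e-01 -3.68664042e-01  5.16222146e-01  2.03607112e+00
  1.64585175e-03 -1.38883294e-02] [0.17493253 0.0347456  0.69343123] [ 0.20735511 -0.1015689   0.97278302  0.01951441]
```

>>> jog_arm(
  motion=[
    [[20, 0, -50], 0, 1],
    [[20, 0, -50], 0, 1],
    [[20, 0, -50], 0, 1],
    [[-53, 0, 28], 0, 0.5],
    [[-53, 0, 28], 0, 0.4],
    [[-53, 0, 28], 0, 0.38],
    [[-53, 0, 28], 0, 0.38],
  ],
)

```text
t: 4.45
tool_pos: [0.3511, 0.0717, 0.7606]
tcp_rot: [0.299, -0.106, 0.948, 0.005]
contact_force: [-0.5, -0.2, 1.4]
width: 0.0327
grasp_force: 0.0
```

```bash
cat >> h.py <<'E'
from scipy.spatial.transform import Rotation as Ro
def st(tgt=None):
    s=manip.get_state();q=s['tcp_rot'];R=Ro.from_quat([q[1],q[2],q[3],q[0]]).as_matrix();p=np.array(s['tool_pos'])
    print('t',s['t'],'q',np.round(s['q'],2),'p',p.round(4),'w',round(s['width'],4));print(R.round(3))
    print('yaw tool y',np.degrees(np.arctan2(R[1,1],R[0,1])).round(2),'tilt',np.degrees(np.arccos(-R[2,2])).round(1),'grasp pt',(p+R[:,2]*.054).round(4))
    return s,R,p
E
python3 -c "
from h import *
s,R,p=st()
for x in ([.49,-.31,.14],): print((R.T@(np.array(x)-p)*1000).round(1))"
```

```text
t 4.45 q [ 0.25 -0.11  0.79  1.86 -0.07  0.  ] p [0.3511 0.0717 0.7606] w 0.0327
[[-0.799 -0.204  0.566]
 [-0.198  0.977  0.072]
 [-0.568 -0.055 -0.821]]
yaw tool y 101.78 tilt 34.8 grasp pt [0.3817 0.0756 0.7162]
[ 317.3 -367.5  560.7]
```

```bash
python3 -c "
from h import *
v=[.534,-.2195,.2064]
s,R,p=st()
G=place(v,[[-.032,-.08,.018]])[0]
t=G-R[:,2]*(.061+.1)
print(t,(R.T@(t-p)*1000).round(1))"
```

```text
t 4.45 q [ 0.25 -0.11  0.79  1.86 -0.07  0.  ] p [0.3511 0.0717 0.7606] w 0.0327
[[-0.799 -0.204  0.566]
 [-0.198  0.977  0.072]
 [-0.568 -0.055 -0.821]]
yaw tool y 101.78 tilt 34.8 grasp pt [0.3817 0.0756 0.7162]
[ 0.42794138 -0.31596973  0.15021581] [ 362.2 -361.2  516.8]
```

>>> jog_arm(
  motion=[
    [[30, -30, 43], 0, 0.38],
    [[30, -30, 43], 0, 0.38],
    [[30, -30, 43], 0, 0.38],
    [[30, -30, 43], 0, 0.38],
    [[30, -30, 43], 0, 0.38],
    [[30, -30, 43], 0, 0.38],
    [[30, -30, 43], 0, 0.38],
    [[30, -30, 43], 0, 0.38],
    [[30, -30, 43], 0, 0.38],
    [[30, -30, 43], 0, 0.38],
    [[30, -30, 43], 0, 0.38],
    [[30, -30, 43], 0, 0.38],
  ],
)

```text
t: 5.95
tool_pos: [0.4248, -0.3004, 0.1761]
tcp_rot: [0.298, -0.106, 0.949, 0.004]
contact_force: [0.1, -0.4, -0.3]
width: 0.0324
grasp_force: 0.0
```

Run:
```python
from h import *
s,R,p=st()
c=manip.calibration("wrist");im=manip.snapshot("wrist")
import pickle;pickle.dump(c,open("w1.pkl","wb"))
cv2.imwrite("pics/w1.png",cv2.resize(im,None,fx=1.5,fy=1.5,interpolation=cv2.INTER_CUBIC))
v=[.534,-.2195,.2064]
P=place(v,[[-.052,-.08,.018],[-.032,-.08,.018],[.052,-.08,.018],[-.075,-.042,.036],[-.075,.042,.036]]);print((proj("wrist",P,c)*1.5).round(0).tolist())
G=P[1];t=G-R[:,2]*.061;print((R.T@(t-p)*1000).round(1))
```

```text
t 5.95 q [-0.84  0.09 -0.66  0.44  0.49 -0.96] p [ 0.4248 -0.3004  0.1761] w 0.0324
[[-0.8   -0.204  0.564]
 [-0.199  0.977  0.072]
 [-0.566 -0.055 -0.822]]
yaw tool y 101.81 tilt 34.7 grasp pt [ 0.4553 -0.2966  0.1317]
[[365.0, 234.0], [367.0, 259.0], [372.0, 340.0], [443.0, 230.0], [626.0, 238.0]]
[ 14.9 -14.4 121.9]
```

View pics/w1.png

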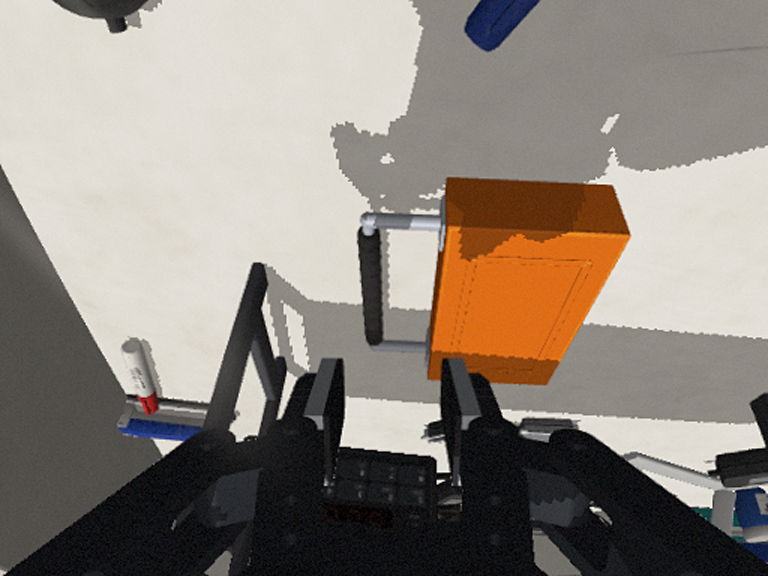

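The wrist view shows the sleeve from (369,230) to (375,342) and the tray's front top corners at (446,233) and (629,236). That is about 3 px from the prediction, so I'll refit.

Run:
```python
from h import *
import pickle
c=pickle.load(open("w1.pkl","rb"))
P=[[-.052,-.08,.018],[.052,-.08,.018],[-.075,-.042,.036],[-.075,.042,.036]]
px=(np.array([[369,229],[375,343],[446,233],[629,236]])+.5)/1.5-.5
f=lambda v:(proj("wrist",place(v,P),c)-px).ravel()
r=least_squares(f,[.534,-.2195,.2064]);v=r.x;print(v.round(4),r.fun.round(1))
s,R,p=st()
for a in(v,(v+[.534,-.2195,.2064])/2):
    G=place(a,[[-.032,-.08,.018]])[0];t=G-R[:,2]*.061;print(G.round(4),(R.T@(t-p)*1000).round(1))
```

```text
[ 0.5329 -0.218   0.2122] [-0.5  3.2  0.  -2.  -0.1 -2.3  0.6  0.9]
t 6.0 q [-0.84  0.11 -0.67  0.43  0.48 -0.97] p [ 0.4235 -0.3014  0.1689] w 0.0325
[[-0.804 -0.204  0.559]
 [-0.195  0.978  0.075]
 [-0.562 -0.049 -0.826]]
yaw tool y 101.76 tilt 34.3 grasp pt [ 0.4537 -0.2973  0.1243]
[ 0.5184 -0.3029  0.018 ] [  8.8 -13.5 116.5]
[ 0.5188 -0.3036  0.018 ] [  8.7 -14.2 116.6]
```

>>> jog_arm(
  motion=[
    [[5, -7, 20], 0, 0.38],
    [[4, -7, 20], 0, 0.38],
    [[0, 0, 20], 0, 0.38],
    [[0, 0, 0], 0, 0.38],
    [[0, 0, 0], 0, 0.38],
  ],
)

```text
t: 6.62
tool_pos: [0.4542, -0.3106, 0.1244]
tcp_rot: [0.298, -0.106, 0.949, 0.005]
contact_force: [-0.1, 0.1, 1.2]
width: 0.0325
grasp_force: 0.0
```

Run:
```python
from h import *
s,R,p=st()
c=manip.calibration("wrist");im=manip.snapshot("wrist")
cv2.imwrite("pics/w2.png",cv2.resize(im,None,fx=1.5,fy=1.5,interpolation=cv2.INTER_CUBIC))
v=[.5333,-.2185,.21]
G=place(v,[[-.032,-.08,.018]]);print((proj("wrist",G,c)*1.5).round(0).tolist())
t=G[0]-R[:,2]*.061;print((R.T@(t-p)*1000).round(1))
```

```text
t 6.625 q [-0.8   0.22 -0.68  0.29  0.47 -0.93] p [ 0.4542 -0.3106  0.1244] w 0.0325
[[-0.8   -0.205  0.564]
 [-0.199  0.977  0.072]
 [-0.566 -0.055 -0.823]]
yaw tool y 101.83 tilt 34.7 grasp pt [ 0.4847 -0.3067  0.0799]
[[392.0, 309.0]]
[ 7.2 -0.4 63.4]
```

View pics/w2.png

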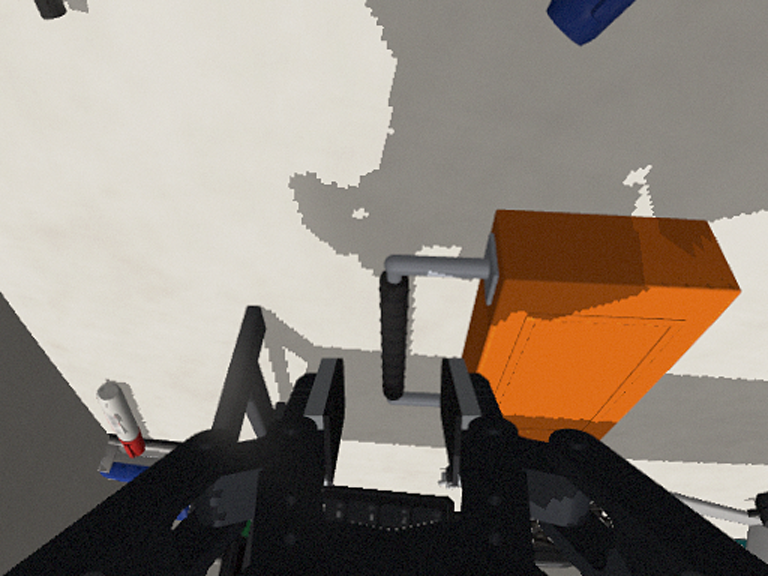

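The sleeve lies centred between the open fingers at (393,275)–(393,395). I'll go down on to it.

>>> jog_arm(
  motion=[
    [[3, 0, 20], 0, 0.38],
    [[4, 0, 20], 0, 0.38],
    [[0, 0, 15], 0, 0.38],
    [[0, 0, 8], 0, 0.38],
    [[0, 0, 0], 0, 0.38],
    [[0, 0, 0], 0, 0.38],
  ],
  force=40,
)

```text
t: 7.42
tool_pos: [0.4844, -0.3077, 0.0688]
tcp_rot: [0.298, -0.106, 0.949, 0.004]
contact_force: [0.3, -0.2, -0.2]
width: 0.0322
grasp_force: 0.0
```

Run:
```python
from h import *
s,R,p=st();print(s['contact_force'])
```

```text
t 7.425 q [-0.75  0.34 -0.7   0.12  0.45 -0.88] p [ 0.4844 -0.3077  0.0688] w 0.0322
[[-0.8   -0.204  0.565]
 [-0.199  0.977  0.072]
 [-0.566 -0.055 -0.822]]
yaw tool y 101.82 tilt 34.7 grasp pt [ 0.5148 -0.3038  0.0244]
[ 0.33677542 -0.19627368 -0.18052388]
```

>>> jog_arm(
  motion=[
    [[0, 0, 0], 0, 0.1],
    [[0, 0, 0], 0, 0],
    [[0, 0, 0], 0, 0],
    [[0, 0, 0], 0, 0],
    [[0, 0, 0], 0, 0],
  ],
  force=60,
)

```text
t: 8.05
tool_pos: [0.4844, -0.3078, 0.0683]
tcp_rot: [0.298, -0.106, 0.949, 0.004]
contact_force: [-3.4, -3.6, 4.9]
width: 0.0097
grasp_force: 58.6
```

Run:
```python
from h import *
s,R,p=st();print(s['contact_force'],s['grasp_force'])
# path: tray y direction and z, sleeve displacement -> tool mm rows; angle steps per row
ps=np.radians(101.9)-np.pi/2; yd=np.array([-np.sin(ps),np.cos(ps),0])
# lead-in: pure arcs
def sl(a):
    a1=min(a,90);a2=max(a-90,0);r=lambda y,z,d:(y*np.cos(d)+z*np.sin(d),-y*np.sin(d)+z*np.cos(d))
    if a<=90: y,z=r(-.122,.018,np.radians(a1));return y+.042,z
    y,z=r(-.018,.122,np.radians(a2));return y+.078,z
n=10
A=np.arange(0,181,n)
pts=np.array([sl(a)[0]*yd+np.array([0,0,sl(a)[1]]) for a in A])
for a,d in zip(A[1:],np.diff(pts,axis=0)): print(a,(R.T@d*1000).round(1))
```

```text
t 8.05 q [-0.75  0.34 -0.7   0.12  0.45 -0.88] p [ 0.4844 -0.3078  0.0683] w 0.0097
[[-0.8   -0.204  0.564]
 [-0.199  0.977  0.071]
 [-0.566 -0.055 -0.823]]
yaw tool y 101.81 tilt 34.7 grasp pt [ 0.5149 -0.3039  0.0238]
[-3.41825348 -3.57876852  4.8841834 ] 58.60639929771423
10 [-12.    3.8 -17.4]
20 [-11.4   7.4 -16.6]
30 [-10.5  10.8 -15.3]
40 [ -9.3  13.9 -13.5]
50 [ -7.8  16.5 -11.3]
60 [-6.  18.7 -8.8]
70 [-4.1 20.2 -6. ]
80 [-2.  21.2 -3. ]
90 [ 0.1 21.5  0.1]
100 [-1.4 21.4 -2. ]
110 [ 0.8 21.5  1. ]
120 [ 2.9 20.9  4.1]
130 [ 4.9 19.7  7. ]
140 [ 6.7 17.9  9.7]
150 [ 8.4 15.6 12.2]
160 [ 9.8 12.8 14.2]
170 [10.9  9.6 15.8]
180 [11.7  6.1 17. ]
```

>>> jog_arm(
  motion=[
    [[-6, 2, -9], 0, 0],
    [[-6, 2, -9], 0, 0],
    [[-6, 4, -8], 0, 0],
    [[-6, 4, -8], 0, 0],
    [[0, 0, 0], 0, 0],
  ],
)

```text
t: 8.68
tool_pos: [0.4821, -0.2931, 0.1099]
tcp_rot: [0.298, -0.107, 0.949, 0.004]
contact_force: [-0.7, -2.2, -1.2]
width: 0.0096
grasp_force: 58.7
```

Run:
```python
from h import *
s,R,p=st();print(s['contact_force'],s['moment'],s['grasp_force'])
im=manip.snapshot("wrist");cv2.imwrite("pics/w3.png",im)
```

```text
t 8.675 q [-0.73  0.25 -0.69  0.21  0.45 -0.86] p [ 0.4821 -0.2931  0.1099] w 0.0096
[[-0.799 -0.205  0.565]
 [-0.2    0.977  0.072]
 [-0.567 -0.055 -0.822]]
yaw tool y 101.85 tilt 34.7 grasp pt [ 0.5126 -0.2892  0.0655]
[-0.68233803 -2.20369589 -1.23451415] [-0.3087792   0.64958789 -0.04350662] 58.69941830635071
```

View pics/w3.png

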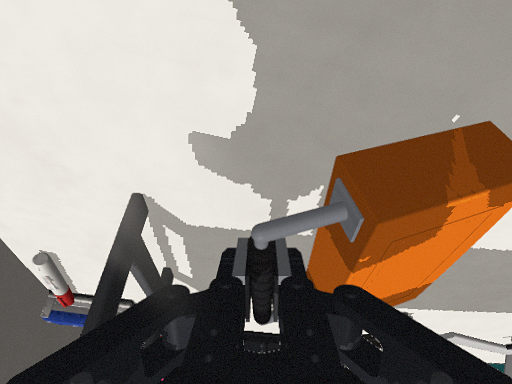

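The sleeve is held between the pads at (263,275) and the tray is tilting on its far edge. I'll go on to standing.

>>> jog_arm(
  motion=[
    [[-5, 5, -8], 0, 0],
    [[-5, 6, -8], 0, 0],
    [[-5, 7, -7], 0, 0],
    [[-4, 7, -7], 0, 0],
    [[-4, 8, -6], 0, 0],
    [[-4, 8, -5], 0, 0],
    [[-3, 9, -4], 0, 0],
    [[-3, 10, -5], 0, 0],
    [[-2, 10, -3], 0, 0],
    [[-2, 10, -3], 0, 0],
  ],
)

```text
t: 9.98
tool_pos: [0.4633, -0.2111, 0.1718]
tcp_rot: [0.298, -0.106, 0.949, 0.005]
contact_force: [0.5, 0.4, -2.0]
width: 0.0101
grasp_force: 58.6
```

>>> jog_arm(
  motion=[
    [[-1, 10, -2], 0, 0],
    [[-1, 11, -1], 0, 0],
    [[0, 11, 0], 0, 0],
    [[0, 10, 0], 0, 0],
    [[0, 0, 0], 0, 0],
    [[0, 0, 0], 0, 0],
  ],
)

```text
t: 10.72
tool_pos: [0.4548, -0.1705, 0.1728]
tcp_rot: [0.298, -0.106, 0.949, 0.005]
contact_force: [-3.7, -0.7, 2.3]
width: 0.0098
grasp_force: 59.1
```

Run:
```python
from h import *
s,R,p=st();print(s['contact_force'],s['moment'],s['grasp_force'])
yd=np.array([-np.sin(.2075),np.cos(.2075),0]);d=p-np.array([.4844,-.3078,.0683]);print('along x,y,z',d@np.array([np.cos(.2075),np.sin(.2075),0]),d@yd,d[2])
im=manip.snapshot("wrist");cv2.imwrite("pics/w4.png",np.hstack([im]))
im=manip.snapshot("scene")[130:290,180:400];cv2.imwrite("pics/s4.png",cv2.resize(im,None,fx=3,fy=3,interpolation=cv2.INTER_CUBIC))
```

```text
t 10.725 q [-0.53 -0.04 -0.84  0.28  0.36 -0.67] p [ 0.4548 -0.1705  0.1728] w 0.0098
[[-0.8   -0.205  0.564]
 [-0.199  0.977  0.072]
 [-0.566 -0.055 -0.823]]
yaw tool y 101.83 tilt 34.6 grasp pt [ 0.4852 -0.1666  0.1284]
[-3.70029104 -0.70667042  2.30087665] [-0.11735867  0.84514118  0.08123599] 59.14916217327118
along x,y,z -0.0007000311714542444 0.14044959165000634 0.10453956300178491
```

View pics/s4.png

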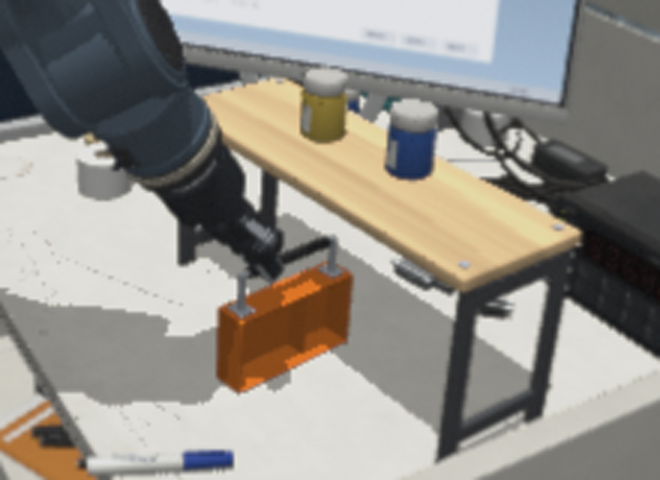

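The tray stands on its side wall with its mouth to the right, at about (285,330), and the hand clears the board. Next is the second half.

>>> jog_arm(
  motion=[
    [[-1, 11, -1], 0, 0],
    [[-1, 10, -1], 0, 0],
    [[0, 11, 0], 0, 0],
    [[1, 10, 1], 0, 0],
    [[1, 11, 2], 0, 0],
    [[2, 10, 2], 0, 0],
    [[2, 10, 3], 0, 0],
    [[3, 10, 4], 0, 0],
    [[3, 9, 5], 0, 0],
    [[4, 9, 5], 0, 0],
  ],
)

```text
t: 12.08
tool_pos: [0.4343, -0.0726, 0.1427]
tcp_rot: [0.298, -0.107, 0.949, 0.005]
contact_force: [0.6, 1.2, -0.1]
width: 0.0097
grasp_force: 58.8
```

>>> jog_arm(
  motion=[
    [[4, 8, 6], 0, 0],
    [[4, 8, 6], 0, 0],
    [[5, 7, 7], 0, 0],
    [[5, 6, 7], 0, 0],
    [[5, 5, 8], 0, 0],
    [[6, 5, 8], 0, 0],
    [[0, 0, 0], 0, 0],
    [[0, 0, 0], 0, 0],
  ],
)

```text
t: 13.08
tool_pos: [0.4286, -0.0385, 0.0913]
tcp_rot: [0.296, -0.106, 0.949, 0.005]
contact_force: [0.1, -0.7, -1.8]
width: 0.0095
grasp_force: 58.6
```

Run:
```python
from h import *
s,R,p=st();print(s['contact_force'],s['moment'],s['grasp_force'])
d=p-np.array([.4844,-.3078,.0683]);c,q=np.cos(.2075),np.sin(.2075);print('along x,y,z',d@np.array([c,q,0]),d@np.array([-q,c,0]),d[2])
t=np.array([.4844,-.3078,.0683])+.28*np.array([-q,c,0]);print((R.T@(t-p)*1000).round(1))
```

```text
t 13.075 q [-0.19 -0.03 -1.13 -0.11  0.18 -0.36] p [ 0.4286 -0.0385  0.0913] w 0.0095
[[-0.802 -0.205  0.562]
 [-0.199  0.977  0.072]
 [-0.564 -0.054 -0.824]]
yaw tool y 101.85 tilt 34.5 grasp pt [ 0.459  -0.0346  0.0468]
[ 0.14120205 -0.73692783 -1.7829104 ] [-0.17286593  0.60844648 -0.06743747] 58.646496534347534
along x,y,z 0.000905097594795455 0.27498328654648024 0.02304592165478589
[13.6  6.3 18.3]
```

>>> jog_arm(
  motion=[
    [[-3, 1, 5], 0, 0],
    [[-2, 1, 5], 0, 0],
    [[0, 1, 5], 0, 0],
    [[1, 1, 4], 0, 0],
    [[2, 1, 4], 0, 0],
    [[2, 1, 3], 0, 0],
    [[0, 0, 0], 0, 0],
    [[0, 0, 0], 0, 0],
  ],
)

```text
t: 14.08
tool_pos: [0.4438, -0.0311, 0.0708]
tcp_rot: [0.295, -0.107, 0.949, 0.005]
contact_force: [-2.4, -0.2, -1.7]
width: 0.0097
grasp_force: 58.7
```

Run:
```python
from h import *
s,R,p=st();print(s['contact_force'],s['moment'],s['grasp_force'])
d=p-np.array([.4844,-.3078,.0683]);c,q=np.cos(.2075),np.sin(.2075);print('along x,y,z',d@np.array([c,q,0]),d@np.array([-q,c,0]),d[2])
im=manip.snapshot("scene")[130:290,180:400];cv2.imwrite("pics/s5.png",cv2.resize(im,None,fx=3,fy=3,interpolation=cv2.INTER_CUBIC))
```

```text
t 14.075 q [-0.16  0.06 -1.13 -0.2   0.16 -0.33] p [ 0.4438 -0.0311  0.0708] w 0.0097
[[-0.803 -0.206  0.56 ]
 [-0.199  0.977  0.073]
 [-0.562 -0.053 -0.825]]
yaw tool y 101.89 tilt 34.4 grasp pt [ 0.474  -0.0272  0.0262]
[-2.4400302  -0.18005112 -1.68015338] [-0.02063759  0.93149398 -0.04316663] 58.70659053325653
along x,y,z 0.01727702621899326 0.2791156654827959 0.0025109023352661297
```

View pics/s5.png

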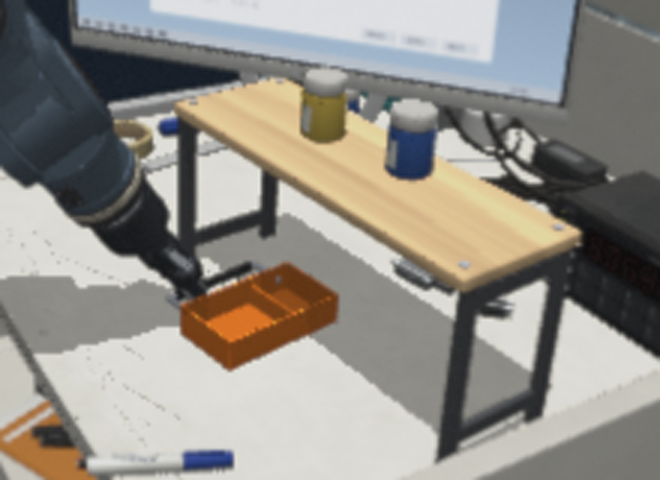

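>>> jog_arm(
  motion=[
    [[1, 0, 1], 0, 0],
    [[0, 0, 1], 0, 0],
    [[0, 0, 0], 0, 0],
    [[0, 0, 0], 0, 0.15],
    [[0, 0, 0], 0, 0.25],
    [[0, 0, 0], 0, 0.35],
    [[0, 0, 0], 0, 0.35],
    [[0, 0, 0], 0, 0.35],
    [[0, 0, 0], 0, 0.35],
  ],
)

```text
t: 15.25
tool_pos: [0.4446, -0.0313, 0.0689]
tcp_rot: [0.295, -0.107, 0.949, 0.005]
contact_force: [0.4, -0.4, -0.5]
width: 0.03
grasp_force: 0.0
```

Run:
```python
from h import *
s,R,p=st();print(s['contact_force'],s['moment'],s['grasp_force'])
```

```text
t 15.25 q [-0.16  0.06 -1.13 -0.21  0.16 -0.33] p [ 0.4446 -0.0313  0.0689] w 0.03
[[-0.803 -0.206  0.559]
 [-0.2    0.977  0.073]
 [-0.561 -0.053 -0.826]]
yaw tool y 101.9 tilt 34.3 grasp pt [ 0.4748 -0.0273  0.0243]
[ 0.4110356  -0.43115231 -0.49194281] [-0.05995633  0.51327082 -0.00426243] 0.0
```

Released. Now straight up (slightly back), away from the sleeve.

>>> jog_arm(
  motion=[
    [[-6, 0, -9], 0, 0.35],
    [[-6, 0, -9], 0, 0.35],
    [[-6, 0, -9], 0, 0.35],
    [[-6, 0, -9], 0, 0.35],
    [[-6, 0, -9], 0, 0.35],
    [[-8, 0, -15], 0, 0.35],
    [[0, 0, -30], 0, 0.35],
    [[0, 0, -30], 0, 0.35],
    [[0, 0, 0], 0, 0.35],
    [[0, 0, 0], 0, 0.35],
  ],
)

```text
t: 16.5
tool_pos: [0.4082, -0.0325, 0.189]
tcp_rot: [0.295, -0.107, 0.949, 0.005]
contact_force: [0.8, 0.7, 0.3]
width: 0.0297
grasp_force: 0.0
```

Run:
```python
from h import *
s,R,p=st();print(s['contact_force'],s['qd'])
a=manip.snapshot("scene")[130:290,180:400];b=manip.snapshot("top")[100:260,110:330]
cv2.imwrite("pics/f.png",cv2.resize(np.vstack([a,b]),None,fx=1.8,fy=1.8,interpolation=cv2.INTER_CUBIC))
```

```text
t 16.5 q [-0.18 -0.3  -1.    0.3   0.17 -0.35] p [ 0.4082 -0.0325  0.189 ] w 0.0297
[[-0.803 -0.206  0.559]
 [-0.199  0.977  0.073]
 [-0.562 -0.053 -0.826]]
yaw tool y 101.89 tilt 34.3 grasp pt [ 0.4384 -0.0285  0.1444]
[0.82381509 0.7144872  0.28902294] [ 0.00238799  0.01880351 -0.0032847  -0.00096416 -0.00134129 -0.00076333]
```

View pics/f.png

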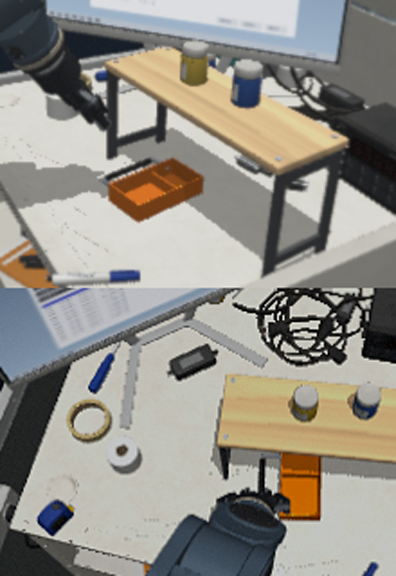

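The tray lies flat with its mouth up at (155,188) and its rear under the board. The hand is clear and the other things stand where they were.

```bash
python3 -c "
from plant import manip
print(manip.sign_off())"
```

```text
the job is handed in; nothing more can be done
None
```

The job is handed in: the tray lies flat, mouth up, with its rear still under the board, about 15 mm further in than a straight roll because I eased it forward to stay off a joint limit; the hand is clear, nothing else looks moved, and it took about 16.6 s. The hand-in gave no verdict.

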